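# Pin a housing in the inspection fixture

### The job

Slide the aluminium housing along its guide until the hole in its tongue lines up under the fixture's plunger pin, and push the pin fully home through the tongue. Then swing the keeper arm fully over the pin's head so it cannot back out. Leave the other things on the bench where they are.

Things in the scene. Friction and masses are not known exactly. Their poses are not given: they have to be found in the camera images.
- fixture: Fixed fixture: dark steel base plate 320 x 150 x 12 mm (x -250 to +70, y -75 to +75) with two rails along its x axis, tops 22 mm above the bench, inner faces 82.4 mm apart. Origin: on the bench surface, on the pin's axis; x is the way the housing must slide to go under the pin, z up. There is no stop at the right place; a housing pushed too far can be pushed back by the tongue's end.
- guide_bore (a point): Point on the axis of pin, bushing and base plate hole, 20 mm above the bench (level with the tongue's top); axes as the fixture. Over it a steel bridge spans the rails: 32 mm along x, 130 mm along y, underside 23 mm and top 32 mm above the bench; the bushing on it is 26 mm across, top 44 mm above the bench.
- unit: The housing, 0.3 to 0.7 kg, loose, flat on the base plate between the rails (1 mm play a side). Flange 160 x 80 x 8 mm (x, y, z); on its rear end an aluminium box 95 x 72 mm, top 57 mm above the bench; the front 65 mm is the bare tongue. Origin: centre of the flange's underside, 12 mm above the bench; x to the tongue's front edge. Slides only while pushed.
- unit_hole (a point): Centre of the tongue's 12 mm through hole, on its upper face (20 mm above the bench): on the centre line, 50 mm ahead (+x) of the unit's origin, 30 mm from the tongue's front edge. Starts 40 to 85 mm short of the pin. With the holes in line, the box's front face is 19 mm short of the bridge and the tongue stands 14 mm out beyond it.
- unit_rear (a point): Middle of the flat rear end face of the housing (x = -80 mm of the unit's origin), 38.5 mm above the bench: where it can be pushed. The rear face reaches from 12 to 57 mm above the bench.
- pin_head (a point): Centre of the top of the pin's flat black knob, 32 mm across, 12 mm thick: 80 mm above the bench when raised, 56 mm when home (knob on the bushing). The greased steel pin is 10 mm thick, its nose tapers to 4 mm over 8 mm: it enters and draws the housing in when the holes are within about 3 mm, else it stops on the tongue 4 mm down.
- pin (a joint): Travel of the pin in m: 0 raised, 0.024 fully home. Starts at 0 to 0.003. Goes down with about 6 N plus what the tongue resists, moves straight along its bushing and stays where it is left.
- keeper_pivot (a point): Top of the keeper arm on its pivot axis, 63.5 mm above the bench, at y = +52 mm, x = 0 of the fixture.
- keeper_peg (a point): Centre of the top of the keeper's upright peg: steel, 10 mm across, 22 mm tall, top 85.5 mm above the bench; the arm it stands on is 5 mm thick, 22 mm wide, top 63.5 mm above the bench. The peg stands 52 mm from the pivot axis; push it sideways to swing the keeper. With the keeper fully over, the peg is on the pin's axis.
- keeper (a joint): Angle of the keeper arm in rad: 0 when it points along the fixture's +x (clear of the pin), grows clockwise seen from above, 1.57 at its stop, pointing to the fixture's -y, over the pin's head. Starts at 0 to 0.35; stiff (about 0.05 N m), stays where it is left. It passes 2.5 mm above the head of a fully home pin and is blocked by a pin that is not home.
- scanner: Bystander: yellow and black hand barcode scanner lying on the bench, 190 x 62 x 54 mm. Origin under it.
- mouse: Bystander: black computer mouse, 110 x 60 x 34 mm. Origin under its centre.
- driver: Bystander: screwdriver lying on the robot's side of the fixture. Origin under its middle.
- caliper: Bystander: caliper 180 mm long, 12 mm thick, lying beyond the fixture. Origin under its middle.
- gauge: Bystander: steel ring gauge 48 mm across, 16 mm high, on the bench ahead of the fixture's front end. Origin under its centre.
- cover: Bystander: aluminium cover plate 100 x 75 x 6 mm with four holes. Origin under its centre.
- cleaner: Bystander: white plastic bottle 52 mm across, 120 mm tall. Origin under its centre.
There are look-alikes about, which are no part of the job. There is more than one size of the unit; the job needs the largest.

How it is judged (in metres and radians):
On the way:
1. the pin is fully home through the tongue's hole (value of joint pin above 0.021 m and horizontal distance between unit_hole and guide_bore below 0.003 m), for 0.2 s.
At the end, for the whole second after the job is handed in: The pin is home (travel over 21 of 24 mm) through the tongue's hole (hole and pin axes within 3 mm), the keeper is over the pin's head (joint over 1.40 of 1.57 rad), and the housing lies flat (within 0.05 rad) and still in its guide (all of step 1 and value of joint keeper above 1.4 rad and angle between unit's own z axis and vertical below 0.05 rad and linear speed of unit below 0.01 m/s); the robot touches nothing.
It fails at once if another thing on the bench was shifted by more than 20 mm (distance of any of scanner, mouse, driver, caliper, gauge, cover, cleaner from where it was at the start of the episode above 0.02 m).
It also fails if it takes over 54 s, if anything falls off the work surface, if the arm or the gripper's body presses on something with over 40 N, if the wrist force passes 120 N, or if a joint passes its speed limit or range.

### The arm

A 6-joint arm with a two-finger parallel gripper is mounted at the origin on the work surface. World frame = base frame: x ahead of the robot, y to its left, z up, the work surface at z = 0. Lengths are in m, angles in degrees, forces in N, time in s.
With the tool pointing down it reaches from about 0.375 to 0.925 m from the base axis. Payload 5.7 kg.
Tool frame: the origin (TCP) lies midway between the tips of the shut fingers; the grasp point (between the pads) lies 19 mm behind it; z points along the fingers, y is the line along which they close (so a half turn about z gives the same grasp; the last joint's range is limited). The gripper opens to 88 mm and grips with 3 to 60 N. Pads are 20 mm wide; open, the fingers measure 115 mm over their backs; the gripper's body (75 mm by 178 mm) begins 61 mm behind the grasp point.
Start: joints at [64.337, 20.558, 86.54, -0, 72.909, -6.595], TCP at [0.196, 0.567, 0.223] pointing down, gripper open.
Joint ranges: [-170.27, 170.27], [-57.76, 135], [12.27, 136.19], [-55.21, 235.2], [11.17, 155.16], [-170.74, 170.74]. Speed limits (degrees/s): [136.94, 136.94, 180, 180, 180, 180].

### API

Orientations are given as [roll, pitch, yaw] about the fixed x, y, z axes, in that order (R = Rz(yaw) Ry(pitch) Rx(roll)).
In Python, from rig import r gives the robot as it stands.
- The arm moves only by the tool apply_moves, never from a script. Its argument "commands" is one flat list of numbers, 5 for each row, row after row: the shift along the tool's x, y, z scaled (see below), then the turn about the tool's z scaled (see below), then the gripper's target within -1 to 1 (shut at 1, half-way at 0, fully open at -1). A call has 1 to 12 rows; each row shifts and turns the commanded pose from where the row before left it, along the tool's axes as they then stand; what a row does not reach is not made up. The controller multiplies each number of a shift by 0.025 m and each number of a turn by 0.12 rad. A row lasts 1/10 s, in which the tool goes at most 50 mm and 8.59 degrees, less where a joint would pass 70% of its speed; a pose out of reach is approached as far as the arm can. A call with a number of a shift or a turn outside -1 to 1 is refused whole. A call with a gripper value outside its range is refused whole. The fingers move at their own pace and stop on an object; "squeeze" is the grip in N (left out, the last holds). Time passes only in rows, so rows that do not move let the fingers close. It gives the time, the measured TCP pose, the force, the opening and the grip force at its end, in the units of the state.
- r.get_state(): the state, without advancing time (a new reading comes with each control period).
- r.capture(name): name is "scene" or "top" or "wrist"; returns a dict with "frame" (400x640x3 uint8, blue, green, red), "fx", "fy", "cx", "cy" (pixels), "dist_coeffs" ([k1, k2, p1, p2, k3] as OpenCV has them; the pictures are not rectified), "R" (3x3) and "t" (3): a world point X has camera coordinates R X + t; the wrist camera has in their place "mount" (4x4, takes a point from camera to tool coordinates, whose origin is the TCP and whose axes are the flange's). Camera axes: x right, y down, z forward; pixel columns grow to the right and rows downward; lengths in m; the calibration is good to about 2 mm. A picture is of the moment at which its call begins: read the wrist's pose just before it. There is no depth.
- r.finish_job(): hands the job in; it is judged then, once.
The state is a dict: "t": time; "q": joint angles; "joint_velocities": joint speeds; "joint_torque": joint torques, N m; "eef_pos": TCP position; "tool_rot": TCP orientation; "ft_force": force on the tool from outside, world axes, zero at the start; "wrist_torque": the same for the moment, N m; "width": finger opening in m; "finger_force": force on a finger pad.
Only numpy, scipy, OpenCV 4.12 (cv2) and the standard library are available. Lean on these libraries where they do the work, as an engineer would, in place of code of your own. Each camera call takes 0.05 s, during which the arm holds its last target. There are 200 camera calls.

## Working session

There is one attempt and no reset: what is moved stays moved. The work goes in short steps, Python scripts to look and compute and a tool call to move; the robot and the scene stay as the last step left them, time stands still between calls to the robot, and variables do not carry over. Pictures are saved under pics/ and viewed, at most 10 in all, crops included, and the job is handed in when it is done.

Besides the shell and the picture viewer there is one more tool, called after ">>>" in YAML: its name, and indented under it one key for each argument. apply_moves: Moves the arm, as the interface text tells. Shifts and turns lie within -1 to 1; 1 stands for 0.025 m of shift or 0.12 rad of turn. Its arguments: {"type":"object","properties":{"commands":{"type":"array"},"squeeze":{"type":"number"}},"required":["commands"]}

```bash
mkdir -p pics
cat > h.py <<'E'
import numpy as np, cv2
from rig import r
def K(c): return np.array([[c['fx'],0,c['cx']],[0,c['fy'],c['cy']],[0,0,1.]])
def ray(c,uv,pose=None):
    p=cv2.undistortPoints(np.array(uv,float).reshape(-1,1,2),K(c),np.array(c['dist_coeffs'],float)).reshape(-1,2)
    d=np.c_[p,np.ones(len(p))]
    if 'R' in c:
        R=np.array(c['R']);t=np.array(c['t']); return -R.T@t, d@R
    M=np.array(c['mount']); T=pose@M
    return T[:3,3], d@T[:3,:3].T
def onz(c,uv,z,pose=None):
    o,d=ray(c,uv,pose); return o+d*((z-o[2])/d[:,2])[:,None]
E
python3 - <<'E'
from h import *
import pickle
for n in('scene','top'):
    c=r.capture(n); pickle.dump(c,open(n+'.pkl','wb')); cv2.imwrite(f'pics/{n}.png',c['frame'])
print(r.get_state()); print(c['R'],c['t'],c['fx'])
E
```

```text
{'t': 0.1, 'q': array([ 6.43386054e+01,  2.05952199e+01,  8.65916636e+01, -9.39958398e-04,
        7.29104935e+01, -6.59630902e+00]), 'joint_velocities': array([-0.04158049, -0.08956377, -0.1664465 , -0.01274742, -0.05914109,
       -0.07148387]), 'joint_torque': array([-6.60453534e-04, -5.16357780e+01, -2.71408170e+01,  6.75159297e-02,
        2.74604402e-02,  1.25192042e-05]), 'eef_pos': array([0.19573959, 0.56650865, 0.22188646]), 'tool_rot': array([-1.79903165e+02, -1.02939492e-02,  1.60935183e+02]), 'ft_force': array([-0.15787596,  0.07100582,  0.53135353]), 'wrist_torque': array([0.05115303, 0.00088328, 0.05214238]), 'finger_force': 0.0, 'width': 0.08773683414056069}
[[ 0.00822815 -0.99988445 -0.01278233]
 [-0.99909611 -0.0076872  -0.04180744]
 [ 0.04170435  0.01311477 -0.99904392]] [0.01890473 0.54000372 1.52825539] 423.2219477172839
```

View pics/top.png

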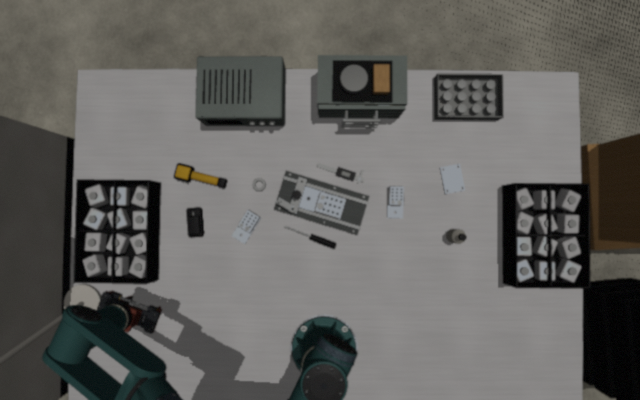

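View pics/scene.png

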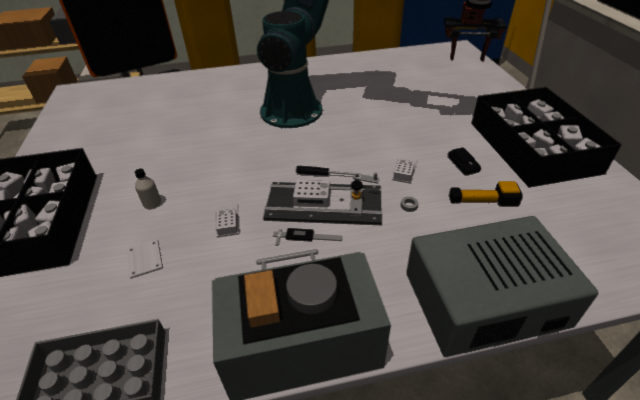

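The top view shows the fixture near (320,203), with its bridge and pin at the left end near (297,195). There are three possible housings: one in the guide at (325,203), and loose ones at (247,224) and (396,200). The one in the guide is the largest and fits the description. I'll confirm this in an enlarged crop.

Run:
```python
from h import *
a=cv2.imread('pics/top.png')[160:250,230:410]; b=cv2.imread('pics/scene.png')[160:245,240:420]
a=cv2.resize(a,(600,300),interpolation=3);b=cv2.resize(b,(600,283),interpolation=3)
a=cv2.convertScaleAbs(a,alpha=1.4);cv2.imwrite('pics/crop.png',np.vstack([a,b]))
```

```text
(no output)
```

View pics/crop.png

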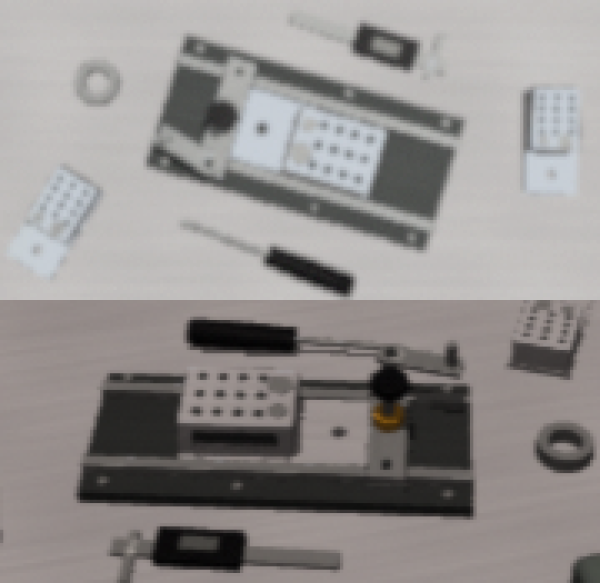

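The crop confirms it. The largest housing sits in the guide at top (325,203), with its tongue hole at about (308,198). The raised pin's knob is at (296,195), and the keeper on the robot's side points along +x. The loose units at (247,224) and (396,200) are smaller decoys.

Run:
```python
from h import *
import pickle
c=pickle.load(open('top.pkl','rb'))
q=lambda L:[(230+u*.3,160+v*.3) for u,v in L]
P=onz(c,q([(185,35),(465,120),(425,250),(147,165)]),.012)
fx=(P[0]+P[3]-P[1]-P[2]); fx/=np.linalg.norm(fx)
print(P.round(4),np.linalg.norm(P[0]-P[1]),np.linalg.norm(P[1]-P[2]))
fr=(P[0]+P[3])/2; print('pin est',fr-fx*.07,'ctr-based',P.mean(0)+fx*.09, 'fx',fx,np.degrees(np.arctan2(fx[1],fx[0])))
print('knob',onz(c,q([(220,118)]),.08),'hole',onz(c,q([(262,128)]),.02))
print('rear face',onz(c,q([(387,128),(372,195)]),.057))
print(np.array(r.capture('wrist')['mount']).round(4))
```

```text
[[ 0.6433  0.1433  0.012 ]
 [ 0.5524 -0.1633  0.012 ]
 [ 0.4107 -0.1204  0.012 ]
 [ 0.5006  0.1832  0.012 ]] 0.3198348846505867 0.14810720325442578
pin est [0.55209378 0.09618056 0.012     ] ctr-based [0.55234396 0.09702487 0.012     ] fx [0.28410566 0.95879298 0.        ] 73.49460311419111
knob [[0.54918672 0.09952878 0.08      ]] hole [[0.54166484 0.05771565 0.02      ]]
rear face [[ 0.54108332 -0.07594917  0.057     ]
 [ 0.47011102 -0.06050517  0.057     ]]
[[-4.000e-04 -9.642e-01 -2.652e-01  7.210e-02]
 [ 1.000e+00 -4.000e-04 -1.000e-04  5.000e-04]
 [-0.000e+00 -2.652e-01  9.642e-01 -1.628e-01]
 [ 0.000e+00  0.000e+00  0.000e+00  1.000e+00]]
```

>>> apply_moves:
  commands: [-1,-0.79,0,0,1,-1,-0.79,0,0,1,-1,-0.79,0,0,1,-1,-0.79,0,0,1,-1,-0.79,0,0,1,-1,-0.79,0,0,1,-1,-0.79,0,0,1,-1,-0.79,0,0,1,-1,-0.79,0,0,1,-1,-0.79,0,0,1,-1,-0.79,0,0,1,-1,-0.79,0,0,1]

```text
t: 1.35
eef_pos: [0.4025, 0.2438, 0.2225]
tool_rot: [-180.0, -0.0, 160.9]
ft_force: [0.1, 0.3, 0.2]
width: 0.0004
finger_force: 0.0
```

>>> apply_moves:
  commands: [-1,-0.79,0,0,1,-1,-0.79,0,0,1,-1,-0.79,0,0,1,-1,-0.79,0,0,1,-1,-0.79,0,0,1,-1,-0.79,0,0,1,-1,-0.79,0,0,1,-0.7,-0.5,0,0,1,0,0,0,-0.38,1,0,0,0,0,1,0,0,0,0,1]

```text
t: 2.45
eef_pos: [0.5344, 0.0398, 0.2224]
tool_rot: [-180.0, -0.0, 163.5]
ft_force: [0.2, -0.2, 0.0]
width: 0.0003
finger_force: 0.0
```

```bash
cat >> h.py <<'E'
from scipy.spatial.transform import Rotation as Ro
import pickle
def pose():
    s=r.get_state(); T=np.eye(4); T[:3,:3]=Ro.from_euler('xyz',s['tool_rot'],degrees=True).as_matrix(); T[:3,3]=s['eef_pos']; return T
def look(name):
    T=pose(); c=r.capture('wrist'); pickle.dump((c,T),open(name+'.pkl','wb')); cv2.imwrite(f'pics/{name}.png',c['frame']); return c,T
E
python3 -c "
from h import *
c,T=look('w1');print(T.round(4),c['fx'],c['cx'],c['cy'])"
```

```text
[[-9.587e-01  2.843e-01 -8.000e-04  5.344e-01]
 [ 2.843e-01  9.587e-01  1.000e-04  3.980e-02]
 [ 8.000e-04 -2.000e-04 -1.000e+00  2.224e-01]
 [ 0.000e+00  0.000e+00  0.000e+00  1.000e+00]] 336.8683115449534 326.135595970477 195.94871133970335
```

View pics/w1.png

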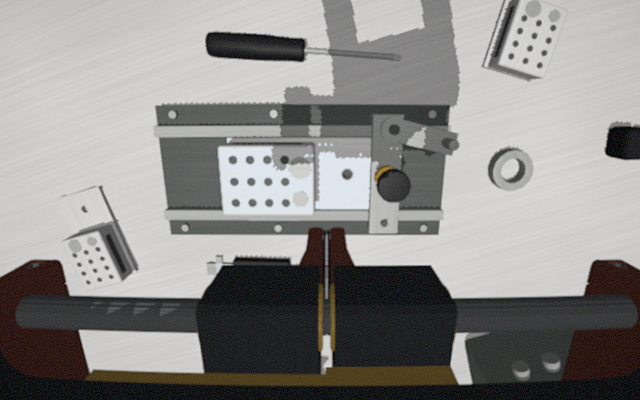

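The wrist view shows the knob at (393,185), the tongue hole at (347,174), the keeper pivot at (394,128), the peg at (452,144) and the box's rear edge at x≈221.

Run:
```python
from h import *
c,T=pickle.load(open('w1.pkl','rb'))
g=lambda uv,z:onz(c,[uv],z,T)[0]
P=np.array([g(p,.012) for p in[(157,105),(450,105),(441,234),(170,234)]])
fx=P[1]+P[2]-P[0]-P[3]; fx/=np.linalg.norm(fx)
print(P.round(4),np.linalg.norm(P[0]-P[1]),np.degrees(np.arctan2(fx[1],fx[0])))
print('pin from plate',P.mean(0)+.09*fx)
k=g((393,185),.08);print('knob',k)
h=g((347,174),.02);print('hole',h)
pv=g((394,128),.0635);print('pivot',pv,'pin from pivot',pv+.052*np.array([fx[1],-fx[0],0]))
print('peg',g((452,144),.0855))
re=(g((219,146),.057)+g((224,213),.057))/2;print('rear',re,(k-re)@fx,(k-h)@fx)
```

```text
[[ 0.413  -0.1156  0.012 ]
 [ 0.5041  0.189   0.012 ]
 [ 0.6479  0.1497  0.012 ]
 [ 0.5557 -0.1616  0.012 ]] 0.317858209371195 73.43108232908247
pin from plate [0.55582883 0.10162088 0.012     ]
knob [0.55340764 0.09975566 0.08      ]
hole [0.54402821 0.06148685 0.02      ]
pivot [0.50469691 0.11583129 0.0635    ] pin from pivot [0.55453773 0.10100253 0.0635    ]
peg [0.53024087 0.15874516 0.0855    ]
rear [ 0.50645378 -0.06086581  0.057     ] 0.16734181152380212 0.039354504869426175
```

>>> apply_moves:
  commands: [-0.05,-1,0,0,1,0,-1,0,0,1,0,-1,0,0,1,0,-1,0,0,1,0,-1,0.7,0,1,0,-0.7,1,0,1,0,0,1,0,1,0,0,1,0,1,0,0,1,0,1,0,0,1,0,1,0,0,1,0,1,0,0,1,0,1]

```text
t: 3.7
eef_pos: [0.4957, -0.0968, 0.0295]
tool_rot: [-180.0, 0.0, 163.6]
ft_force: [0.2, 0.1, -0.4]
width: 0.0002
finger_force: 0.0
```

>>> apply_moves:
  commands: [0,0,0,0,1,0,0.4,0,0,1,0,0.4,0,0,1,0,0.4,0,0,1,0,0.4,0,0,1,0,0.4,0,0,1,0,0,0,0,1]

```text
t: 4.4
eef_pos: [0.511, -0.0481, 0.0312]
tool_rot: [180.0, 0.1, 163.6]
ft_force: [-0.0, -0.2, 0.1]
width: 0.0008
finger_force: 0.0
```

```bash
python3 -c "
from h import *
c,T=look('w2');cv2.imwrite('pics/w2c.png',cv2.resize(c['frame'][60:300,240:600],(800,533),interpolation=3))"
```

```text
(no output)
```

View pics/w2c.png

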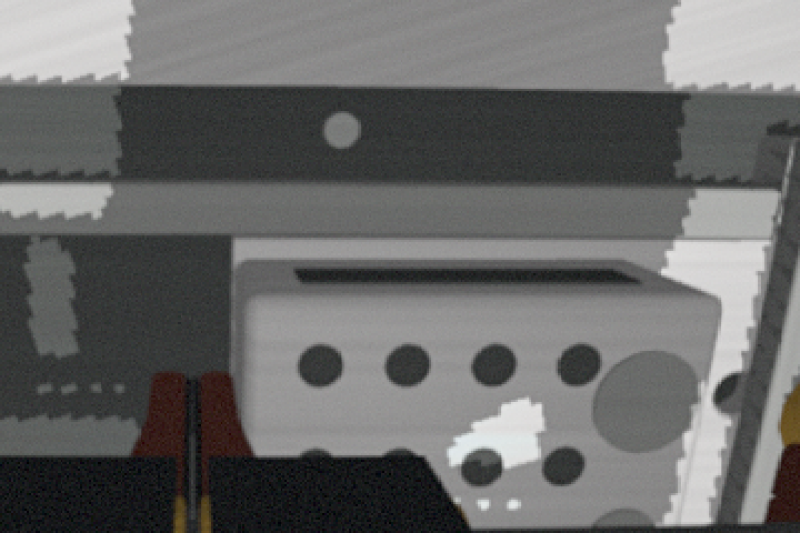

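The fingertips touch the rear face, and the flange's rear edge is at crop x≈232. The hole is partly hidden at crop (730,390). Next I'll work out the remaining distance.

Run:
```python
from h import *
c,T=pickle.load(open('w2.pkl','rb'))
g=lambda u,v,z:onz(c,[(240+u*.45,60+v*.45)],z,T)[0]
fx=np.array([np.cos(np.radians(73.45)),np.sin(np.radians(73.45)),0]); pin=np.array([.5535,.100,0])
s=lambda p:(p-pin)@fx*1000
print('tcp',s(T[:3,3]),'rear flange',s(g(232,250,.02)),'box rear top',s(g(247,330,.057)),'box front top',s(g(722,300,.057)),'hole left edge',s(g(714,395,.02)), 'fingertip R',s(g(236,400,.035)))
```

```text
tcp -154.11299885748318 rear flange -144.11431380926732 box rear top -143.042102497839 box front top -50.24681610390939 hole left edge -19.277880883935065 fingertip R -143.43139636205922
```

>>> apply_moves:
  commands: [0,0.24,0,0,1,0,0.24,0,0,1,0,0,0,0,1,0,0,0,0,1]

```text
t: 4.85
eef_pos: [0.5136, -0.038, 0.0305]
tool_rot: [180.0, 0.0, 163.5]
ft_force: [-0.0, -1.4, 1.2]
width: 0.0006
finger_force: 1.1
```

```bash
python3 -c "
from h import *
c,T=look('w3');print(T[:3,3]);cv2.imwrite('pics/w3c.png',cv2.resize(c['frame'][100:340,280:640],(800,533),interpolation=3))"
```

```text
[ 0.51356439 -0.03795057  0.03046763]
```

View pics/w3c.png

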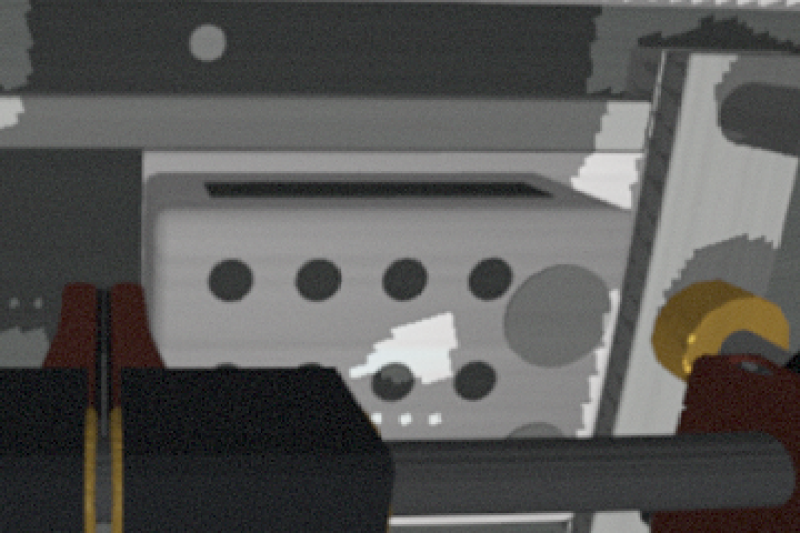

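This shows the bridge's rear top edge running from crop (688,60) to (640,300), the box's front top corner at (632,205) and the bushing at about (720,325).

Run:
```python
from h import *
c,T=pickle.load(open('w3.pkl','rb'))
g=lambda u,v,z:onz(c,[(280+u*.45,100+v*.45)],z,T)[0]
fx=np.array([np.cos(np.radians(73.45)),np.sin(np.radians(73.45)),0]); pin=np.array([.5535,.100,0])
s=lambda p:((p-pin)@fx*1000).round(1)
print('tcp',s(T[:3,3]),'rear flange',s(g(143,160,.02)),s(g(143,152,.02)),'box rear top',s(g(160,260,.057)),'box front top',s(g(632,210,.057)))
print('bridge rear top edge (-16)',s(g(688,60,.032)),s(g(653,250,.032)),'bushing rear edge (-13)',s(g(678,325,.044)), 'bridge bottom edge',s(g(662,60,.023)),s(g(625,280,.023)))
```

```text
tcp -143.6 rear flange -133.6 -133.7 box rear top -132.1 box front top -40.5
bridge rear top edge (-16) -14.9 -14.5 bushing rear edge (-13) -14.4 bridge bottom edge -14.2 -13.1
```

>>> apply_moves:
  commands: [0,0.2,0,0,1,0,0,0,0,1,0,0,0,0,1,0,-0.5,0,0,1,0,0,-1,0,1,0,0,-1,0,1,0,0,-1,0,1,0,0,-1,0,1,0,0,0,0,1]

```text
t: 5.8
eef_pos: [0.5129, -0.0457, 0.1327]
tool_rot: [179.9, 0.3, 163.5]
ft_force: [0.6, -0.4, 0.1]
width: 0.0002
finger_force: 0.0
```

```bash
python3 -c "
from h import *
print(pose()[:3,3])"
```

```text
[ 0.51293493 -0.0457262   0.13271165]
```

>>> apply_moves:
  commands: [0,1,-0.8,0,1,0,1,0,0,1,-0.4,1,0,0,1,-0.4,1,0,0,1,-0.4,1,0,0,1,-0.4,1,0,0,1,0,0.2,0,0,1,0,0,0,0,1,0,0,0,0,1]

```text
t: 6.7
eef_pos: [0.5919, 0.0915, 0.1492]
tool_rot: [-179.9, -0.1, 163.5]
ft_force: [-0.1, -1.7, -0.3]
width: 0.0003
finger_force: 0.0
```

```bash
python3 -c "
from h import *
c,T=look('w4');print(T[:3,3]);cv2.imwrite('pics/w4c.png',cv2.resize(c['frame'][30:300,140:500],(800,600),interpolation=3))"
```

```text
[0.59193221 0.0914557  0.14920852]
```

View pics/w4c.png

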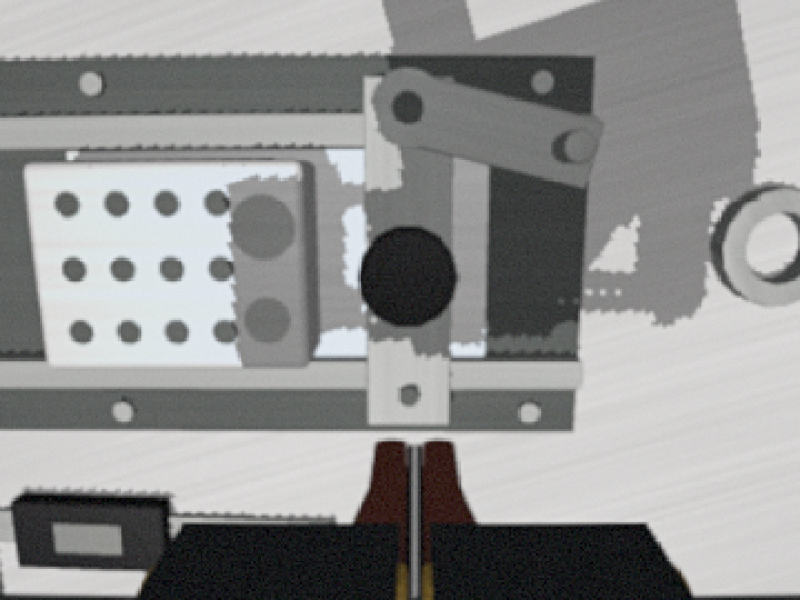

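The tongue's front edge is at crop x≈487, the bridge's top edges are at x≈368 and 450, the knob centre is at (408,275) and the peg top at (577,145).

Run:
```python
from h import *
c,T=pickle.load(open('w4.pkl','rb'))
g=lambda u,v,z:onz(c,[(140+u*.45,30+v*.45)],z,T)[0]
th=np.radians(73.45);fx=np.array([np.cos(th),np.sin(th),0]);fy=np.array([-np.sin(th),np.cos(th),0]); pin=np.array([.5535,.100,0])
s=lambda p:(((p-pin)@fx*1000).round(1),((p-pin)@fy*1000).round(1))
print('bridge -16/16',s(g(368,395,.032)),s(g(450,395,.032)),'tongue front (30)',s(g(489,200,.02)),s(g(486,350,.02)),'box front top (-35)',s(g(305,180,.057)),s(g(306,360,.057)))
print('knob',s(g(408,275,.08)),'pivot',s(g(407,106,.0635)),'peg',s(g(577,145,.0855)), 'tcp',s(T[:3,3]))
print('box rear (-130)',s(g(25,165,.057)),s(g(48,365,.057)))
```

```text
bridge -16/16 (np.float64(-14.7), np.float64(-54.7)) (np.float64(17.4), np.float64(-54.6)) tongue front (30) (np.float64(31.8), np.float64(19.7)) (np.float64(32.2), np.float64(-39.4)) box front top (-35) (np.float64(-33.0), np.float64(27.8)) (np.float64(-34.8), np.float64(-34.0))
knob (np.float64(1.4), np.float64(-0.6)) pivot (np.float64(1.0), np.float64(50.7)) peg (np.float64(50.8), np.float64(38.4)) tcp (np.float64(2.8), np.float64(-39.3))
box rear (-130) (np.float64(-127.1), np.float64(33.4)) (np.float64(-127.6), np.float64(-36.0))
```

Hole and pin agree to within about 1 mm, so I'll go over the knob and press it.

>>> apply_moves:
  commands: [0.77,-0.06,0,0,1,0.77,0,0,0,1,0,0,1,0,1,0,0,1,0,1,0,0,0.5,0,1,0,0,0,0,1]

```text
t: 7.35
eef_pos: [0.5541, 0.1009, 0.0861]
tool_rot: [-179.9, -0.2, 163.5]
ft_force: [0.0, 0.6, 0.5]
width: 0.0002
finger_force: 0.0
```

>>> apply_moves:
  commands: [0,0,0.2,0,1,0,0,0.2,0,1,0,0,0.2,0,1,0,0,0.2,0,1,0,0,0,0,1]

```text
t: 7.85
eef_pos: [0.5568, 0.1016, 0.068]
tool_rot: [180.0, 0.1, 163.5]
ft_force: [-0.2, 0.6, 0.8]
width: 0.0004
finger_force: 0.0
```

>>> apply_moves:
  commands: [0,0,0.2,0,1,0,0,0.2,0,1,0,0,0.1,0,1,0,0,0,0,1]

```text
t: 8.25
eef_pos: [0.5568, 0.1017, 0.0563]
tool_rot: [180.0, 0.1, 163.6]
ft_force: [-1.7, -0.4, 8.3]
width: 0.0006
finger_force: 4.4
```

>>> apply_moves:
  commands: [0,0,0.1,0,1,0,0,0.05,0,1,0,0,0,0,1]

```text
t: 8.55
eef_pos: [0.5571, 0.1018, 0.0559]
tool_rot: [180.0, 0.2, 163.6]
ft_force: [-9.8, -2.4, 41.4]
width: 0.0006
finger_force: 20.2
```

The pin is home: the knob is at 56 mm and a 41 N push doesn't move it. Now I'll lift and go to the peg.

>>> apply_moves:
  commands: [0,0,-0.5,0,1,0,0,-1,0,1,0,0,-1,0,0,0.82,0.94,0,0,0,0.82,0.94,0,0,0,0,0,0,0,0,0,0,0,0,0]

```text
t: 9.25
eef_pos: [0.5298, 0.1588, 0.114]
tool_rot: [-180.0, 0.0, 163.6]
ft_force: [0.9, -0.2, -0.3]
width: 0.0369
finger_force: 0.0
```

```bash
python3 -c "
from h import *
c,T=look('w5');print(T[:3,3]);cv2.imwrite('pics/w5.png',c['frame'])"
```

```text
[0.5298458  0.1587703  0.11396624]
```

View pics/w5.png

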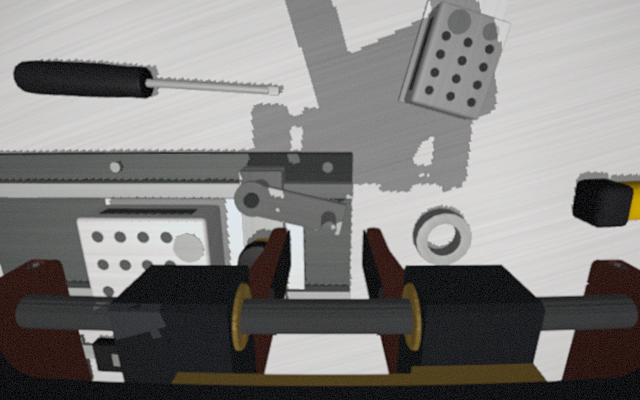

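The peg at about (329,213) lies midway between the finger tips at 285 and 370.

Run:
```python
from h import *
c,T=pickle.load(open('w5.pkl','rb'))
for uv in [(329,212),(329,218)]:
    print((np.linalg.inv(T)@np.r_[onz(c,[uv],.0855,T)[0],1])[:3].round(4))
p=(np.linalg.inv(T)@np.r_[onz(c,[(251,200)],.0635,T)[0],1])[:3]; print('pivot',p)
```

```text
[0.0095 0.0022 0.0285]
[0.0057 0.0022 0.0285]
pivot [ 0.01063765 -0.04912786  0.0504765 ]
```

>>> apply_moves:
  commands: [0,0.06,0.92,0,0,0,0,0.9,0,0,0,0,0,0,0,0,0,0,0,1,0,0,0,0,1,0,0,0,0,1,0,0,0,0,1,0,0,0,0,1]
  squeeze: 12

```text
t: 10.1
eef_pos: [0.5309, 0.1599, 0.069]
tool_rot: [180.0, 0.1, 163.5]
ft_force: [0.6, -1.0, 1.3]
width: 0.0097
finger_force: 12.0
```

>>> apply_moves:
  commands: [-0.26,-0.08,0,0,1,-0.25,-0.12,0,0,1,-0.23,-0.15,0,0,1,-0.21,-0.18,0,0,1,-0.18,-0.21,0,0,1,0,0,0,0,1]

```text
t: 10.7
eef_pos: [0.556, 0.1333, 0.0691]
tool_rot: [179.9, 0.3, 163.5]
ft_force: [5.3, 2.0, 0.6]
width: 0.0097
finger_force: 12.0
```

>>> apply_moves:
  commands: [-0.14,-0.23,0,0,1,-0.1,-0.25,0,0,1,-0.07,-0.26,0,0,1,-0.04,-0.27,0,0,1,-0.01,-0.28,0,0,1,0,0,0,0,1]

```text
t: 11.3
eef_pos: [0.5566, 0.0993, 0.0693]
tool_rot: [179.9, 0.5, 163.5]
ft_force: [6.8, 0.6, -2.5]
width: 0.0093
finger_force: 12.0
```

>>> apply_moves:
  commands: [0,-0.12,0,0,1,0,0,0,0,1]

```text
t: 11.5
eef_pos: [0.5565, 0.0987, 0.0694]
tool_rot: [179.7, 0.5, 163.4]
ft_force: [10.2, 10.1, -3.5]
width: 0.0095
finger_force: 12.0
```

>>> apply_moves:
  commands: [0,0.06,0,0,0.5,0,0,0,0,0.5,0,0,0,0,0.5,0,0,-1,0,0.5,0,0,-1,0,0.5,-0.8,0,-1,0,0.5,-0.8,0,0,0,0.5,0,0,0,0,0.5,0,0,0,0,0.5]

```text
t: 12.4
eef_pos: [0.5885, 0.0874, 0.1427]
tool_rot: [-179.9, -0.1, 163.5]
ft_force: [-1.0, 0.1, 0.6]
width: 0.022
finger_force: 0.0
```

```bash
python3 -c "
from h import *
c,T=look('w6');print(T[:3,3]);cv2.imwrite('pics/w6c.png',cv2.resize(c['frame'][30:300,140:500],(800,600),interpolation=3))"
```

```text
[0.58851111 0.08741607 0.14267889]
```

View pics/w6c.png

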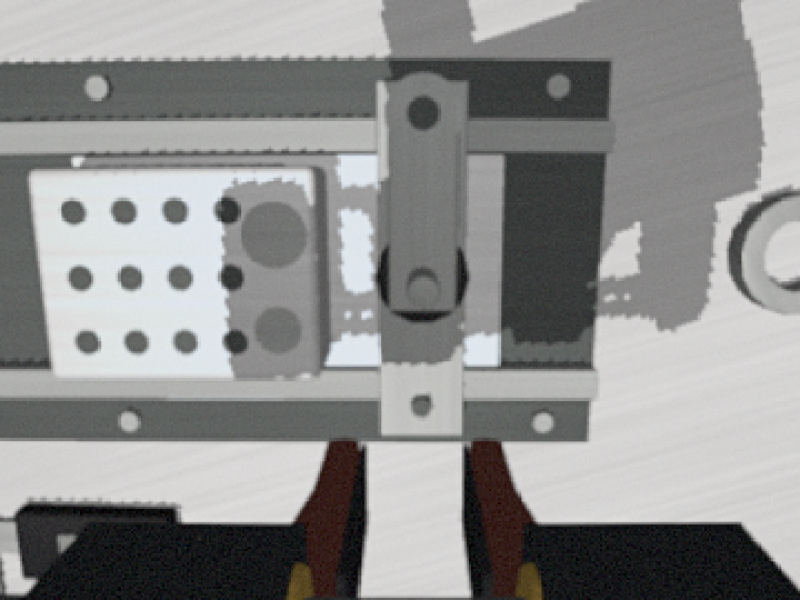

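The keeper lies straight over the knob: its pivot is at crop (423,112) and the peg at (422,285). The housing is in place and the gripper is clear, so I'll hand the job in.

```bash
python3 -c "
from h import *
print(r.finish_job())"
```

```text
the job is handed in; nothing more can be done
None
```

I slid the housing under the pin, pressed the pin home through the tongue, swung the keeper fully over its head, and handed the job in at about 12.5 s; the hand-in returned no verdict.

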